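Crank one coffee pod out of the feeder

TASK

Wind the red-gripped crank of the coffee pod feeder clockwise (seen from above), by its grip and steadily, never faster than one turn a second, until exactly one pod has dropped into the dark grey catch tray; leave the other two standing in the channel and let go of the crank. Do not touch the pods or the black pusher, and leave everything else on the counter where it is.

Things in the scene. Friction and masses are not known exactly. Their poses are not given: they have to be found in the camera images.
- feeder: White coffee pod feeder, fixed to the table, 375 mm long, 110 mm wide. Its x axis runs along the channel towards the exit, z is up; origin on the table under the channel's middle. Gearbox from x = -165 to -85 mm, 80 mm wide, 90 mm high, with the crank on top; then an open-topped channel -85 to +85 mm with three pods in a row; then the dark grey catch tray +85 to +185 mm.
- channel_end (a point): Middle of the channel floor's open end, 45 mm above the table. The channel is 42 mm wide inside, with clear walls up to 60 mm. A pod tips over this edge and falls into the tray soon after its centre passes it. The leading pod's centre starts 15 to 27 mm short of it; the gaps between pods are 2 to 22 mm.
- tray_mid (a point): Centre of the catch tray's floor, 6 mm above the table; the tray is 100 by 92 mm inside, its walls reach 34 mm.
- pusher: Black plate 36 mm wide, 8 mm thick, behind the pods; the origin is on its front face at the channel floor. The crank drives it 20 mm towards the exit per clockwise turn. It starts 2 to 30 mm behind the last pod. About 2.3 to 3.7 turns in all drop the first pod; about 1.9 more would drop the second.
- crank (a joint): Crank angle in rad, growing clockwise seen from above, counted over whole turns (not wrapped), 0 (a hard stop) to 40; starts within the first turn. At 0 the grip stands in the feeder's +x direction from the axis; at q it is turned clockwise by q from there. Stays where it is left; turning takes 2 to 4 N at the grip.
- crank_axis (a point): Point on the crank's vertical axis, at the height of the grip's middle, 128 mm above the table (125 mm behind the feeder's origin along its x). The crank arm is a steel bar 14 mm wide, its top 103 mm above the table.
- grip_mid (a point): Middle of the crank's grip, 128 mm above the table: an upright red cylinder 22 mm in diameter, 40 mm tall (from 108 to 148 mm above the table), spinning freely about its own vertical pin, which goes round the crank axis at a radius of 50 mm. Nothing within 100 mm of it stands higher.
- pod_green_center (a point): Green cylindrical coffee pod with a silver top, 38 mm diameter, 30 mm high, about 20 g; the point is its centre. Standing in the feeder's channel it is 60 mm above the table, lying in the tray 20 to 30 mm.
- pod_orange_center (a point): Orange cylindrical coffee pod with a silver top, 38 mm diameter, 30 mm high, about 20 g; the point is its centre. Standing in the feeder's channel it is 60 mm above the table, lying in the tray 20 to 30 mm.
- pod_blue_center (a point): Blue cylindrical coffee pod with a silver top, 38 mm diameter, 30 mm high, about 20 g; the point is its centre. Standing in the feeder's channel it is 60 mm above the table, lying in the tray 20 to 30 mm.
- pod_green: Green pod again; the origin is the centre of its underside, z its own axis (upright at the start). Any of the three may be the leading one.
- pod_orange: Orange pod again; the origin is the centre of its underside, z its own axis (upright at the start). Any of the three may be the leading one.
- pod_blue: Blue pod again; the origin is the centre of its underside, z its own axis (upright at the start). Any of the three may be the leading one.
- grip: The red grip of the crank; its pin sits in a sprung slot of the arm, so the radius of 50 mm gives up to 6 mm in or out, at about 1 N per mm; the origin is the centre of its underside, 20 mm below its middle. It spins freely, so its yaw means nothing.
- carafe: Empty glass carafe, 124 mm wide, 120 mm high, black handle, on the white warmer (56 mm high) on the right; a bystander. Origin: centre of its underside.
- plate_low: Lower of two stacked date plates, yellow, 170 mm across, on the right; a bystander. Origin: centre of its underside.
- plate_top: Upper date plate, blue, 160 mm across; a bystander. Origin: centre of its underside.
- paddle: Wooden serving paddle lying on the left, 345 mm long, 110 mm wide, 14 mm thick; a bystander. Origin: on the table, under it.
- mug: White mug, 76 mm across, 85 mm high, on the right; a bystander. Origin: centre of its underside.

How it is judged (in metres and radians):
On the way, in this order (a step that is already met when the one before it is completed fails the run):
1. the robot holds or pushes the crank's red grip (contact force between the fingers and grip above 0.3 N), for 0.1 s.
2. exactly one pod lies in the tray, the other two stand in the channel ((((x of pod_green_center in the frame of feeder between 0.088 and 0.185 m and y of pod_green_center in the frame of feeder between -0.046 and 0.046 m and z of pod_green_center in the frame of feeder below 0.042 m) and (z of pod_orange_center in the frame of feeder between 0.055 and 0.068 m and x of pod_orange_center in the frame of feeder below 0.086 m and y of pod_orange_center in the frame of feeder between -0.02 and 0.02 m and angle between pod_orange's own z axis and vertical below 0.2 rad) and (z of pod_blue_center in the frame of feeder between 0.055 and 0.068 m and x of pod_blue_center in the frame of feeder below 0.086 m and y of pod_blue_center in the frame of feeder between -0.02 and 0.02 m and angle between pod_blue's own z axis and vertical below 0.2 rad)) or ((x of pod_orange_center in the frame of feeder between 0.088 and 0.185 m and y of pod_orange_center in the frame of feeder between -0.046 and 0.046 m and z of pod_orange_center in the frame of feeder below 0.042 m) and (z of pod_green_center in the frame of feeder between 0.055 and 0.068 m and x of pod_green_center in the frame of feeder below 0.086 m and y of pod_green_center in the frame of feeder between -0.02 and 0.02 m and angle between pod_green's own z axis and vertical below 0.2 rad) and (z of pod_blue_center in the frame of feeder between 0.055 and 0.068 m and x of pod_blue_center in the frame of feeder below 0.086 m and y of pod_blue_center in the frame of feeder between -0.02 and 0.02 m and angle between pod_blue's own z axis and vertical below 0.2 rad)) or ((x of pod_blue_center in the frame of feeder between 0.088 and 0.185 m and y of pod_blue_center in the frame of feeder between -0.046 and 0.046 m and z of pod_blue_center in the frame of feeder below 0.042 m) and (z of pod_green_center in the frame of feeder between 0.055 and 0.068 m and x of pod_green_center in the frame of feeder below 0.086 m and y of pod_green_center in the frame of feeder between -0.02 and 0.02 m and angle between pod_green's own z axis and vertical below 0.2 rad) and (z of pod_orange_center in the frame of feeder between 0.055 and 0.068 m and x of pod_orange_center in the frame of feeder below 0.086 m and y of pod_orange_center in the frame of feeder between -0.02 and 0.02 m and angle between pod_orange's own z axis and vertical below 0.2 rad)))), for 0.2 s.
At the end, for the whole second after the job is handed in: Exactly one pod lies inside the catch tray (its centre within the tray's walls and less than 42 mm above the table), the other two stand upright (within 0.2 rad) on the channel floor, short of its end; pods slower than 20 mm/s, crank still (under 0.1 rad/s) ((((x of pod_green_center in the frame of feeder between 0.088 and 0.185 m and y of pod_green_center in the frame of feeder between -0.046 and 0.046 m and z of pod_green_center in the frame of feeder below 0.042 m) and (z of pod_orange_center in the frame of feeder between 0.055 and 0.068 m and x of pod_orange_center in the frame of feeder below 0.086 m and y of pod_orange_center in the frame of feeder between -0.02 and 0.02 m and angle between pod_orange's own z axis and vertical below 0.2 rad) and (z of pod_blue_center in the frame of feeder between 0.055 and 0.068 m and x of pod_blue_center in the frame of feeder below 0.086 m and y of pod_blue_center in the frame of feeder between -0.02 and 0.02 m and angle between pod_blue's own z axis and vertical below 0.2 rad)) or ((x of pod_orange_center in the frame of feeder between 0.088 and 0.185 m and y of pod_orange_center in the frame of feeder between -0.046 and 0.046 m and z of pod_orange_center in the frame of feeder below 0.042 m) and (z of pod_green_center in the frame of feeder between 0.055 and 0.068 m and x of pod_green_center in the frame of feeder below 0.086 m and y of pod_green_center in the frame of feeder between -0.02 and 0.02 m and angle between pod_green's own z axis and vertical below 0.2 rad) and (z of pod_blue_center in the frame of feeder between 0.055 and 0.068 m and x of pod_blue_center in the frame of feeder below 0.086 m and y of pod_blue_center in the frame of feeder between -0.02 and 0.02 m and angle between pod_blue's own z axis and vertical below 0.2 rad)) or ((x of pod_blue_center in the frame of feeder between 0.088 and 0.185 m and y of pod_blue_center in the frame of feeder between -0.046 and 0.046 m and z of pod_blue_center in the frame of feeder below 0.042 m) and (z of pod_green_center in the frame of feeder between 0.055 and 0.068 m and x of pod_green_center in the frame of feeder below 0.086 m and y of pod_green_center in the frame of feeder between -0.02 and 0.02 m and angle between pod_green's own z axis and vertical below 0.2 rad) and (z of pod_orange_center in the frame of feeder between 0.055 and 0.068 m and x of pod_orange_center in the frame of feeder below 0.086 m and y of pod_orange_center in the frame of feeder between -0.02 and 0.02 m and angle between pod_orange's own z axis and vertical below 0.2 rad))) and linear speed of each of pod_green, pod_orange, pod_blue below 0.02 m/s and velocity of joint crank between -0.1 and 0.1 rad/s); the robot touches nothing.
It fails at once if the robot touches a pod (over 0.5 N) (contact force between any of the fingers, the arm and pod_green above 0.5 N or contact force between any of the fingers, the arm and pod_orange above 0.5 N or contact force between any of the fingers, the arm and pod_blue above 0.5 N).
It fails at once if the robot pushes the pusher directly (over 1 N) (contact force between any of the fingers, the arm and pusher above 1 N).
It fails at once if the crank spins faster than about 2 turns a second (12 rad/s) either way (velocity of joint crank above 12 rad/s or velocity of joint crank below -12 rad/s).
It fails at once if a bystander is moved more than 30 mm (distance of any of carafe, plate_low, plate_top, paddle, mug from where it was at the start of the episode above 0.03 m).
It also fails if it takes over 64 s, if anything falls off the work surface, if the arm or the gripper's body presses on something with over 40 N, if the wrist force passes 120 N, or if a joint passes its speed limit or range.

ROBOT

A 6-joint arm with a two-finger parallel gripper is mounted at the origin on the work surface. World frame = base frame: x ahead of the robot, y to its left, z up, the work surface at z = 0. Lengths are in mm, angles in rad, forces in N, time in s.
With the tool pointing down it reaches from about 350 to 875 mm from the base axis. Payload 4.2 kg.
Tool frame: the origin (TCP) lies at the very end of the fingers, on their centre line; the grasp point (between the pads) lies arm.grip_depth behind it (arm.grip_depth is the distance from the TCP to the grasp point, in mm); z points along the fingers, y is the direction in which the jaws open and shut (so a half turn about z gives the same grasp; the last joint's range is limited). The gripper opens to 85 mm and grips with 20 to 120 N. Pads are 22 mm wide; open, the fingers measure 114 mm over their backs; the gripper's body (76 mm by 85 mm) begins 54 mm behind the grasp point. The pads swing forward as they close: fully open they stand 13 mm farther back than shut.
Start: joints at [-0.919, 0.385, 0.008, 0, -1.194, -0.259], TCP at [239.249, -577.373, 231.312] pointing down, gripper open.
Joint ranges: [-3.14, 3.14], [-1.21, 2.06], [-1.07, 1.41], [-3.16, 2.05], [-2.99, -0.16], [-3.1, 3.1]. Speed limits (rad/s): [2.79, 2.79, 3.14, 3.14, 3.14, 3.14].

INTERFACE

Orientations are given as a unit quaternion [x, y, z, w].
In Python, from bench import arm, optics, workorder gives the robot as it stands. The module is installed in compiled form; this text tells all that it offers.
- The arm moves only by the tool play_rows, never from a script. Its arguments are lists of equal length, an entry for each row: "travel": the shift along the tool's x, y, z in m, a list of three; "rotation": the turn, a rotation vector about the tool's x, y, z in rad, a list of three; "grip": the opening, from 0 (shut) to 1 (fully open). In form: {"travel": [[x, y, z], ...], "rotation": [[rx, ry, rz], ...], "grip": [grip, ...]}. A call has 1 to 12 rows; each row shifts and turns the commanded pose from where the row before left it, along the tool's axes as they then stand; what a row does not reach is not made up. A row lasts 1/12 s, in which the tool goes at most 41.7 mm and 7.16 degrees, less where a joint would pass 70% of its speed; a pose out of reach is approached as far as the arm can. A call is refused whole if a number of a shift passes 0.0417 or a number of a turn 0.125, either way. A call with a gripper value outside its range is refused whole. The fingers move at their own pace and stop on an object; the grip force is fixed at half the most. Time passes only in rows, so rows that do not move let the fingers close. It gives the time, the measured TCP pose, the force and the opening at its end, in the units of the state.
- arm.read_state(): the state, without advancing time (a new reading comes with each control period).
- optics.get_image(name): name is "side" or "top"; returns a dict with "image" (400x640x3 uint8, blue, green, red), "depth" (400x640 float32, mm along the optical axis (not along the pixel's ray), 0 where there is no reading), "camera_matrix" (3x3 intrinsics, pixels), "R" (3x3) and "t" (3): a world point X has camera coordinates R X + t. Camera axes: x right, y down, z forward; pixel columns grow to the right and rows downward; lengths in mm; the calibration is good to about 2 mm. A picture is of the moment at which its call begins.
- workorder.job_done(): hands the job in, once; it reports no verdict.
The state is a dict: "clock": time; "joints": joint angles; "joint_vel": joint speeds; "joint_efforts": joint torques, N m; "position": TCP position; "ee_rot": TCP orientation; "contact_force": force on the tool from outside, world axes, zero at the start; "wrist_torque": the same for the moment, N m; "gripper_width": finger opening in mm.
Only numpy, scipy, OpenCV 4.12 (cv2) and the standard library are available. Lean on these libraries where they do the work, as an engineer would, in place of code of your own. Each camera call takes 0.05 s, during which the arm holds its last target. There are 200 camera calls.

## Working session

There is one attempt and no reset: what is moved stays moved. The work goes in short steps, Python scripts to look and compute and a tool call to move; the robot and the scene stay as the last step left them, time stands still between calls to the robot, and variables do not carry over. Pictures are saved under pics/ and viewed, about 8 in all and at most 12, crops included, and the job is handed in when it is done.

Besides the shell and the picture viewer there is one more tool, called after "Call:" as name(argument=value, ...) on one line, values as JSON. play_rows: Moves the arm, as the interface text tells. Its arguments: {"type":"object","properties":{"travel":{"type":"array","items":{"type":"array","items":{"type":"number"}}},"rotation":{"type":"array","items":{"type":"array","items":{"type":"number"}}},"grip":{"type":"array","items":{"type":"number"}}},"required":["travel","rotation","grip"]}

```bash
mkdir -p pics
cat > h.py <<'E'
import numpy as np, cv2
from bench import arm, optics, workorder
def shot(n):
    d=optics.get_image(n); return d
def ray(d,u,v,z):
    R=np.array(d["R"]);t=np.array(d["t"]);K=np.array(d["camera_matrix"])
    r=R.T@np.linalg.solve(K,[u,v,1.]); c=-R.T@t
    return c+r*(z-c[2])/r[2]
def proj(d,X):
    p=np.array(d["camera_matrix"])@(np.array(d["R"])@np.array(X,float)+np.array(d["t"])); return p[:2]/p[2]
E
python3 - <<'E'
from h import *
for n in("side","top"):
    d=shot(n); cv2.imwrite(f"pics/{n}0.png",d["image"]); print(n,-np.array(d["R"]).T@d["t"]); print(np.round(d["R"],3).tolist(),np.round(d["camera_matrix"],1).tolist())
    im=d["image"]; hsv=cv2.cvtColor(im,cv2.COLOR_BGR2HSV)
    for c,(lo,hi) in dict(red=((0,150,80),(6,255,255)),red2=((172,150,80),(180,255,255)),orange=((8,150,120),(20,255,255)),green=((45,100,50),(85,255,255)),blue=((98,120,60),(125,255,255))).items():
        m=cv2.inRange(hsv,lo,hi); k,l,s,ce=cv2.connectedComponentsWithStats(m)
        for i in range(1,k):
            if s[i,4]>40: print(c,s[i].tolist(),ce[i].round(1), ray(d,*ce[i],128 if 'red' in c else 60).round(1))
s=arm.read_state(); print(s, arm.grip_depth)
E
```

```text
side [  220.22637462 -1050.64608869  1162.2972332 ]
[[0.952, -0.307, 0.004], [-0.21, -0.661, -0.72], [0.224, 0.685, -0.694]] [[401.0, 0.0, 319.7], [0.0, 401.0, 200.9], [0.0, 0.0, 1.0]]
green [1, 21, 22, 27, 56] [13.4 36.4] [-925.8 2220.6   60. ]
green [77, 47, 6, 34, 80] [80.  65.7] [-446.8 1603.4   60. ]
green [60, 48, 7, 33, 83] [62.5 65.9] [-547.4 1632.7   60. ]
blue [325, 116, 47, 52, 1693] [349.6 141.5] [832.8 377.3  60. ]
blue [58, 219, 19, 43, 367] [ 66.7 239.8] [-351.2  121.3   60. ]
blue [345, 347, 12, 12, 41] [350.  353.3] [ 466.1 -582.9   60. ]
top [ 318.65471348   13.8680947  1359.01537621]
[[-0.013, -1.0, 0.016], [-0.984, 0.011, -0.175], [0.175, -0.018, -0.984]] [[381.0, 0.0, 317.8], [0.0, 381.0, 196.4], [0.0, 0.0, 1.0]]
blue [162, 92, 81, 59, 3521] [202.6 118.9] [835.3 398.5  60. ]
blue [452, 211, 42, 37, 970] [470.9 227.1] [ 436.7 -534.3   60. ]
{'clock': 0.1, 'joints': array([-9.19375306e-01,  3.85500160e-01,  6.75857800e-03, -4.09413663e-04,
       -1.19399801e+00, -2.58611315e-01]), 'joint_vel': array([-0.00114589, -0.00115487,  0.00478168,  0.00263618,  0.00112094,
        0.00098024]), 'joint_efforts': array([ 7.81316703e-04, -3.93321705e+01,  1.88930547e+01,  4.19788152e+00,
       -2.58915330e-03,  5.46803349e-06]), 'position': array([ 239.05911105, -576.91262913,  230.3208602 ]), 'ee_rot': array([-1.95070420e-01,  9.80788739e-01,  9.56394340e-04, -2.56097196e-04]), 'contact_force': array([ 0.54274329, -1.0071955 ,  0.59931892]), 'wrist_torque': array([ 0.02179981,  0.00709003, -0.02345891]), 'gripper_width': 85.5461121175232} 18.700000000000003
```

View pics/top0.png

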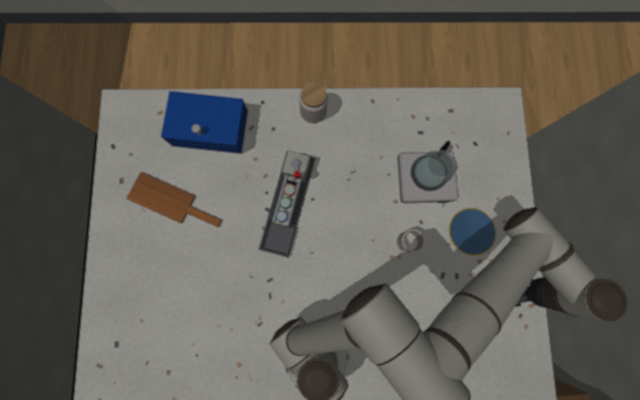

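View pics/side0.png

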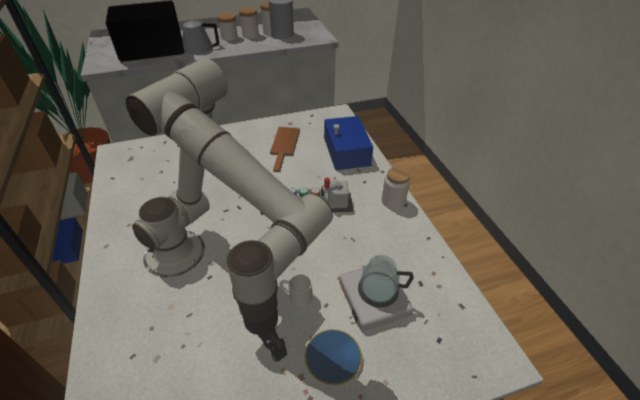

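Run:
```python
from h import *
d=shot("top"); im=d["image"]
c=im[145:260,250:325]; cv2.imwrite("pics/c1.png",cv2.resize(c,None,fx=5,fy=5,interpolation=cv2.INTER_CUBIC))
hsv=cv2.cvtColor(im,cv2.COLOR_BGR2HSV); sub=np.zeros(im.shape[:2],bool); sub[145:260,250:325]=1
b,g,r=[im[...,i].astype(int) for i in range(3)]
m=sub&(r-g>60)&(r-b>60)
print("red",np.argwhere(m).mean(0)[::-1],m.sum())
D=d["depth"]; K=d["camera_matrix"]; R=np.array(d["R"])
vv,uu=np.mgrid[0:400,0:640]; P=np.stack([(uu-K[0][2])*D/K[0][0],(vv-K[1][2])*D/K[1][1],D],-1)-d["t"]; P=P@R
z=P[...,2]
for v in range(148,258,4): print(v,z[v,256:322:3].round().astype(int))
def rect(mm,h):
    ys,xs=np.nonzero(mm&sub); q=np.array([ray(d,x,y,h) for x,y in zip(xs,ys)])[:,:2].astype(np.float32); print(h,len(q),cv2.minAreaRect(q),q.mean(0))
rect((z>82)&(z<98),90); rect((z>20)&(z<170),45); rect(z>118,140)
```

```text
red [296.64285714 173.71428571] 28
148 [ 2  2  2 -3  3 -2  1  0  5  4 -2  0  3  3  4  1  0 -1  2  0  0  4]
152 [ 2 -2  2  1  3  0  2  0  0 -5  9 92 93 84 -1  1  5 -2 -3  4  5  0]
156 [-5  1  2  2 -1  4 -1  3  1 -3 94 94 91 88 91 92 88 90  2  3  0  3]
160 [  1   5   1   2   0   6  -2  -1  -3  -1  87  89  95 107  95  90  95  90
   4   6   6   4]
164 [ -1   3   3   3   2  -2   1   2  -5   1  91  89 100 105 102  94  93  85
   8   9   3   4]
168 [  6  11   1   5   1   1   0   4   2  88  91  88  92 101  92  89  93  50
   4  -1   1  -1]
172 [ -1   0  -1   0   0   1   3  -2   5  80  88  93  93 149 149  88  96   7
   8   0  -5  -3]
176 [  7  -3   2   1   3   1  -2   2   7   8  64  50  62 146 148  88  81  10
   2   2   3   1]
180 [ 5  0 -1  0  2  0  3  2  5  8 70 49 60 47 64 29 25  2  6 -2  4  5]
184 [-3  0  3  3 -1  4  2  5  7 62 48 72 53 69 58  6  6  8  3  4 -1  0]
188 [ 0 -1  6  0  3  5 -3  4  6 60 74 77 77 48 44  8  7  2  1  3  6 -2]
192 [-2  3  5  5 -2  2  0 11 65 41 76 77 74 60  5  6  7  5  0  1 -1  1]
196 [-1  3 -3  4 -2  0  5  5 59 45 46 49 48 60  8 12 15  2  3  2  5 -4]
200 [ 3 -1  2 
[... 802 characters left out ...]
1 -1  1  3 -1  4 -4]
244 [ 0 33  9  7 10  8 13  6  6  9  6 35  0  0  8 -2 -1  4  4 -2  7  2]
248 [ 1 29  6 11  7 10 10 10  5  5  7  8  3  1 -2  1  1  6 -3  0  4  4]
252 [ 2  0  1  0 36 33  8  2 10 10 36 14  0  1  1 -7  0 -2  4  1  4  3]
256 [-1 -1 -1 -3  2 -4 -1  2  2 39 35  0  3 -1  4  3  1 -1  4  3 -1 -1]
90 427 ((584.1348266601562, 87.1002197265625), (79.25226593017578, 235.5294647216797), 74.6974868774414) [660.3006    67.239006]
45 1599 ((532.9583740234375, 99.33952331542969), (102.29536437988281, 366.11602783203125), 73.88651275634766) [572.948    92.01031]
140 63 ((542.8049926757812, 99.51044464111328), (344.15374755859375, 204.81625366210938), 8.972110748291016) [585.9734   68.91555]
```

View pics/c1.png

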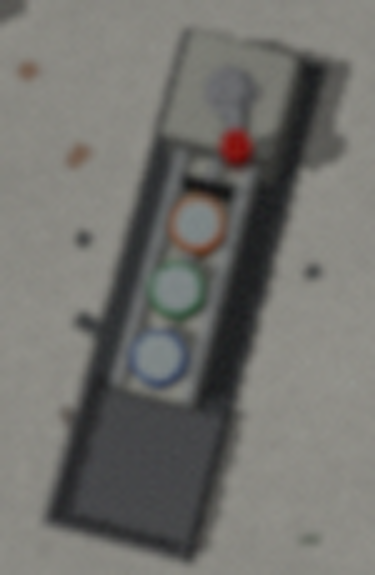

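Run:
```python
from h import *
d=shot("top")
def W(x,y,h): return ray(d,(x+.5)/5-.5+250,(y+.5)/5-.5+145,h)
pts=dict(red=(237,148,148),hub=(232,88,105),O=(198,222,75),G=(178,290,75),B=(158,357,75),endL=(107,387,45),endR=(197,410,60),trL=(48,520,34),trR=(190,560,34),gb1=(188,28,90),gb2=(302,55,90),gb3=(162,138,90))
w={k:W(*v) for k,v in pts.items()}
for k in w: print(k,w[k].round(1))
L=cv2.fitLine(np.array([w[k][:2] for k in"OGB"],np.float32),2,0,0,0.01,0.01).ravel(); e=L[:2]*np.sign(-L[0])
print("axis",e,np.degrees(np.arctan2(e[1],e[0])))
# feeder mask-based: depth red
b=[w[k][:2] for k in('hub','red','O','G','B','endL','endR','trL','trR','gb1','gb2','gb3')]
n=np.array([-e[1],e[0]])
c0=w['hub'][:2]
for k in w: print(k,"along",((w[k][:2]-c0)@e).round(1),"lat",((w[k][:2]-c0)@n).round(1))
```

```text
red [608.2  58.8 148. ]
hub [660.3  63.7 105. ]
O [573.7  88.5  75. ]
G [526.6 102.1  75. ]
B [480.8 115.6  75. ]
endL [464.1 153.1  45. ]
endR [446.   90.1  60. ]
trL [373.9 194.1  34. ]
trR [345.4  96.4  34. ]
gb1 [707.4  94.5  90. ]
gb2 [687.4  15.9  90. ]
gb3 [629.5 112.2  90. ]
axis [-0.96002746  0.2799059 ] 163.74542
red along 48.7 lat 19.2
hub along 0.0 lat 0.0
O along 90.0 lat 0.4
G along 139.1 lat 0.5
B along 186.9 lat 0.4
endL along 213.4 lat -31.0
endR along 213.1 lat 34.6
trL along 311.4 lat -45.0
trR along 311.4 lat 56.7
gb1 along -36.6 lat -42.8
gb2 along -39.4 lat 38.2
gb3 along 43.1 lat -38.0
```

Call:
play_rows(travel=[[0,0,0],[0,0,0],[0,0,0],[0,0,0],[0,0,0],[0,0,0]], rotation=[[0,0,0.113],[0,0,0.113],[0,0,0.113],[0,0,0.113],[0,0,0.113],[0,0,0.113]], grip=[1,1,1,1,1,1])

```text
clock: 0.7
position: [239.2, -577.2, 231.0]
ee_rot: [0.145, 0.989, 0.0, -0.0]
contact_force: [-0.6, -1.0, 0.1]
gripper_width: 85.2
```

```bash
cat >> h.py <<'E'
from scipy.spatial.transform import Rotation as Ro
def tool(dw):
    return Ro.from_quat(arm.read_state()["ee_rot"]).inv().apply(dw)
def red(n,h,roi):
    d=shot(n); im=d["image"].astype(int); b,g,r=im[...,0],im[...,1],im[...,2]
    m=np.zeros(b.shape,bool); x0,y0,x1,y1=roi; m[y0:y1,x0:x1]=1; m&=(r-g>50)&(r-b>50)
    ys,xs=np.nonzero(m); return len(xs),(xs.mean(),ys.mean()),(xs.min(),xs.max(),ys.min(),ys.max()),ray(d,xs.mean(),ys.mean(),h)
E
python3 - <<'E'
from h import *
print(red("side",128,(300,165,350,200))); print(red("top",148,(250,145,325,260)))
s=arm.read_state(); print(s["clock"],s["position"],s["joints"],Ro.from_quat(s["ee_rot"]).as_matrix().round(3))
for X in([607,58.5],): print(tool(np.array([*X,231])-s["position"]))
E
```

```text
(18, (np.float64(326.77777777777777), np.float64(179.5)), (np.int64(325), np.int64(329), np.int64(178), np.int64(181)), array([617.76022116,  77.78721683, 128.        ]))
(33, (np.float64(296.6969696969697), np.float64(173.9090909090909)), (np.int64(294), np.int64(299), np.int64(171), np.int64(177)), array([609.13972931,  59.81626368, 148.        ]))
0.8 [ 239.19170282 -577.24592024  231.01666544] [-9.19400698e-01  3.84950541e-01  7.57645543e-03 -1.15754270e-04
 -1.19399856e+00 -9.36419110e-01] [[-0.96   0.281 -0.   ]
 [ 0.281  0.96   0.001]
 [ 0.     0.    -1.   ]]
[-1.74179704e+02  7.13524482e+02  2.52485040e-01]
```

Call:
play_rows(travel=[[-0.0073,0.0298,0],[-0.0073,0.0298,0],[-0.0073,0.0298,0],[-0.0073,0.0298,0],[-0.0073,0.0298,0],[-0.0073,0.0298,0],[-0.0073,0.0298,0],[-0.0073,0.0298,0],[-0.0073,0.0298,0],[-0.0073,0.0298,0],[-0.0073,0.0298,0],[-0.0073,0.0298,0]], rotation=[[0,0,0],[0,0,0],[0,0,0],[0,0,0],[0,0,0],[0,0,0],[0,0,0],[0,0,0],[0,0,0],[0,0,0],[0,0,0],[0,0,0]], grip=[1,1,1,1,1,1,1,1,1,1,1,1])

```text
clock: 1.8
position: [424.4, -257.4, 231.5]
ee_rot: [0.14, 0.99, 0.0, 0.0]
contact_force: [0.6, -0.5, 0.0]
gripper_width: 85.3
```

Call:
play_rows(travel=[[-0.0073,0.0298,0],[-0.0073,0.0298,0],[-0.0073,0.0298,0],[-0.0073,0.0298,0],[-0.0073,0.0298,0],[-0.0073,0.0298,0],[-0.0073,0.0298,0],[-0.0073,0.0298,0],[-0.0073,0.0298,0],[-0.0073,0.0298,0],[-0.0073,0.0298,0],[-0.0073,0.0298,0]], rotation=[[0,0,0],[0,0,0],[0,0,0],[0,0,0],[0,0,0],[0,0,0],[0,0,0],[0,0,0],[0,0,0],[0,0,0],[0,0,0],[0,0,0]], grip=[1,1,1,1,1,1,1,1,1,1,1,1])

```text
clock: 2.8
position: [609.1, 61.1, 231.2]
ee_rot: [0.14, 0.99, -0.0, -0.0]
contact_force: [0.8, -0.3, 0.0]
gripper_width: 85.3
```

Run:
```python
from h import *
s=arm.read_state(); print(s["clock"],s["position"],s["joints"])
print(tool(np.array([609,59,112])-s["position"]))
a=shot("top")["image"];b=shot("side")["image"]
f=lambda i:cv2.resize(i,None,fx=5,fy=5,interpolation=cv2.INTER_CUBIC)[:500,:400]
cv2.imwrite("pics/p2.png",np.hstack([f(a[145:260,250:325]),f(b[140:240,280:360])]))
```

```text
2.8 [609.05838431  61.07808613 231.23272497] [ 3.64048333e-01  3.62973128e-01 -2.54651467e-02 -5.00434740e-05
 -1.18254029e+00 -2.21646561e+00]
[ -0.54215852  -2.00377431 119.23277866]
```

View pics/p2.png

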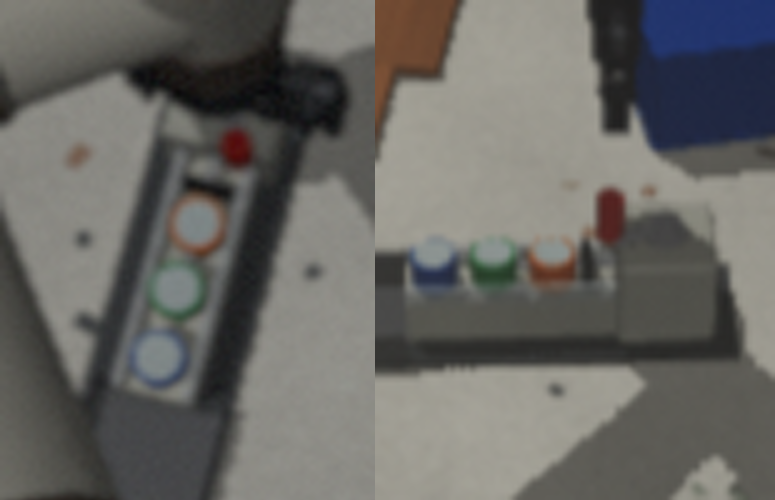

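Call:
play_rows(travel=[[0,-0.002,0.015],[0,0,0.02],[0,0,0.02],[0,0,0.02],[0,0,0.02],[0,0,0.014],[0,0,0.01],[0,0,0]], rotation=[[0,0,0],[0,0,0],[0,0,0],[0,0,0],[0,0,0],[0,0,0],[0,0,0],[0,0,0]], grip=[1,1,1,1,1,1,1,1])

```text
clock: 3.57
position: [606.4, 56.9, 109.9]
ee_rot: [0.142, 0.99, -0.001, -0.002]
contact_force: [0.3, 0.3, 0.1]
gripper_width: 85.6
```

Call:
play_rows(travel=[[0,0,0],[0,0,0],[0,0,0],[0,0,0],[0,0,0],[0,0,0],[0,0,0],[0,0,0],[0,0,0],[0,0,0]], rotation=[[0,0,0],[0,0,0],[0,0,0],[0,0,0],[0,0,0],[0,0,0],[0,0,0],[0,0,0],[0,0,0],[0,0,0]], grip=[0.8,0.6,0.4,0.3,0.2,0.1,0,0,0,0])

```text
clock: 4.4
position: [608.9, 58.0, 113.2]
ee_rot: [0.142, 0.99, 0.0, 0.001]
contact_force: [1.5, 0.5, 5.4]
gripper_width: 20.2
```

Run:
```python
from h import *
s=arm.read_state(); print(s["clock"],s["position"],s["contact_force"],s["gripper_width"])
A=np.array([658.9,64.1]); p=tool([*(s["position"][:2]-A),0]); q=np.degrees(np.arctan2(p[1],p[0])); print(p,q,np.hypot(*p[:2]))
b=shot("side")["image"]
cv2.imwrite("pics/p3.png",cv2.resize(b[140:240,280:360],None,fx=5,fy=5,interpolation=cv2.INTER_CUBIC))
g=np.radians(q+np.array([0,3,9]+list(range(21,21+12*30,12))))
c=50*np.c_[np.cos(g),np.sin(g)]; print(np.diff(c,axis=0).round(1).tolist())
```

```text
4.4 [608.86732451  57.98480854 113.20329113] [1.49727675 0.45897792 5.42320507] 20.218223273664744
[ 46.30033476 -19.92310673  -0.11402704] -23.28228560600496 50.404872592712
[[1.0, 2.4], [1.6, 5.0], [1.5, 10.3], [-0.7, 10.4], [-2.8, 10.1], [-4.9, 9.3], [-6.7, 8.0], [-8.2, 6.5], [-9.4, 4.6], [-10.1, 2.6], [-10.4, 0.4], [-10.3, -1.8], [-9.7, -3.9], [-8.7, -5.8], [-7.3, -7.5], [-5.6, -8.8], [-3.6, -9.8], [-1.5, -10.3], [0.7, -10.4], [2.8, -10.1], [4.9, -9.3], [6.7, -8.0], [8.2, -6.5], [9.4, -4.6], [10.1, -2.6], [10.4, -0.4], [10.3, 1.8], [9.7, 3.9], [8.7, 5.8], [7.3, 7.5], [5.6, 8.8], [3.6, 9.8]]
```

View pics/p3.png

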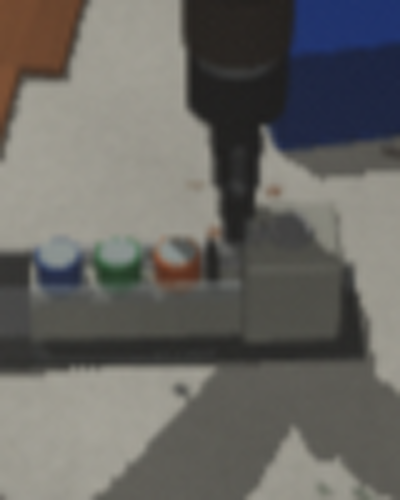

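Call:
play_rows(travel=[[0.001,0.0024,0],[0.0016,0.005,0],[0.0015,0.0103,0],[-0.0007,0.0104,0],[-0.0028,0.0101,0],[-0.0049,0.0093,0],[-0.0067,0.008,0],[-0.0082,0.0065,0],[-0.0094,0.0046,0],[-0.0101,0.0026,0],[-0.0104,0.0004,0],[-0.0103,-0.0018,0]], rotation=[[0,0,0],[0,0,0],[0,0,0],[0,0,0],[0,0,0],[0,0,0],[0,0,0],[0,0,0],[0,0,0],[0,0,0],[0,0,0],[0,0,0]], grip=[0,0,0,0,0,0,0,0,0,0,0,0])

```text
clock: 5.45
position: [684.0, 106.9, 113.2]
ee_rot: [0.142, 0.99, 0.0, -0.0]
contact_force: [-2.0, 2.9, 7.4]
gripper_width: 20.6
```

```bash
cat > st.py <<'E'
from h import *
A=np.array([658.9,64.1])
def st():
    s=arm.read_state(); p=tool([*(s["position"][:2]-A),0]); print(s["clock"],s["position"].round(1),"Ftool",tool(s["contact_force"]).round(1),s["gripper_width"].round(1),"p",p[:2].round(1),"q",np.degrees(np.arctan2(p[1],p[0])).round(1),"r",np.hypot(*p[:2]).round(1))
def pods():
    d=shot("side"); im=d["image"].astype(int); b,g,r=im[...,0],im[...,1],im[...,2]
    roi=np.zeros(b.shape,bool); roi[180:215,255:325]=1
    for n,m in dict(O=(r-b>50)&(r-g>25),G=(g-r>25)&(g-b>10),B=(b-r>35)).items():
        ys,xs=np.nonzero(m&roi); 
        if len(xs): 
            P=ray(d,xs.mean(),ys.mean(),60); print(n,len(xs),xs.mean().round(1),ys.mean().round(1),"x",((P[:2]-A)@[-.96,.28]-125).round(1),"y",((P[:2]-A)@[-.28,-.96]).round(1))
    return d
E
python3 -c "
from st import *
st();pods()"
```

```text
Traceback (most recent call last):
  File "st.py", line 4, in st
    s=arm.read_state(); p=tool([*(s["position"][:2]-A),0]); print(s["clock"],s["position"].round(1),"Ftool",tool(s["contact_force"]).round(1),s["gripper_width"].round(1),"p",p[:2].round(1),"q",np.degrees(np.arctan2(p[1],p[0])).round(1),"r",np.hypot(*p[:2]).round(1))
                                                                                                                                              ^^^^^^^^^^^^^^^^^^^^^^^^
AttributeError: 'float' object has no attribute 'round'
```

```bash
sed -i 's/s\["gripper_width"\].round(1)/round(s["gripper_width"],1)/' st.py
python3 -c "
from st import *
st();pods()"
```

```text
5.45 [684.  106.9 113.2] Ftool [ 2.7  2.2 -7.3] 20.6 p [-12.1  48.1] q 104.1 r 49.6
O 19 313.8 193.7 x -30.0 y 6.0
G 11 302.5 192.1 x 15.4 y -4.6
B 1 290.0 194.0 x 66.0 y 5.6
```

Call:
play_rows(travel=[[-0.0097,-0.0039,0],[-0.0087,-0.0058,0],[-0.0073,-0.0075,0],[-0.0056,-0.0088,0],[-0.0036,-0.0098,0],[-0.0015,-0.0103,0],[0.0007,-0.0104,0],[0.0028,-0.0101,0],[0.0049,-0.0093,0],[0.0067,-0.008,0],[0.0082,-0.0065,0],[0.0094,-0.0046,0]], rotation=[[0,0,0],[0,0,0],[0,0,0],[0,0,0],[0,0,0],[0,0,0],[0,0,0],[0,0,0],[0,0,0],[0,0,0],[0,0,0],[0,0,0]], grip=[0,0,0,0,0,0,0,0,0,0,0,0])

```text
clock: 6.5
position: [662.1, 13.8, 113.3]
ee_rot: [0.142, 0.99, 0.001, 0.002]
contact_force: [2.5, 2.4, 4.6]
gripper_width: 20.5
```

Call:
play_rows(travel=[[0.0101,-0.0026,0],[0.0104,-0.0004,0],[0.0103,0.0018,0],[0.0097,0.0039,0],[0.0087,0.0058,0],[0.0073,0.0075,0],[0.0056,0.0088,0],[0.0036,0.0098,0],[0.0015,0.0103,0],[-0.0007,0.0104,0],[-0.0028,0.0101,0],[-0.0049,0.0093,0]], rotation=[[0,0,0],[0,0,0],[0,0,0],[0,0,0],[0,0,0],[0,0,0],[0,0,0],[0,0,0],[0,0,0],[0,0,0],[0,0,0],[0,0,0]], grip=[0,0,0,0,0,0,0,0,0,0,0,0])

```text
clock: 7.5
position: [624.1, 101.8, 113.1]
ee_rot: [0.142, 0.99, -0.001, -0.001]
contact_force: [-1.1, -3.3, 8.1]
gripper_width: 20.4
```

```bash
python3 -c "
from st import *
st();d=pods();cv2.imwrite('pics/p4.png',cv2.resize(d['image'][140:240,250:350],None,fx=5,fy=5,interpolation=cv2.INTER_CUBIC))"
```

```text
7.5 [624.1 101.8 113.1] Ftool [ 0.2 -3.5 -8.1] 20.4 p [43.9 26.5] q 31.0 r 51.3
O 16 309.6 193.9 x -13.1 y 7.1
G 13 300.0 192.5 x 25.7 y -2.2
B 1 291.0 194.0 x 62.0 y 5.7
```

View pics/p4.png

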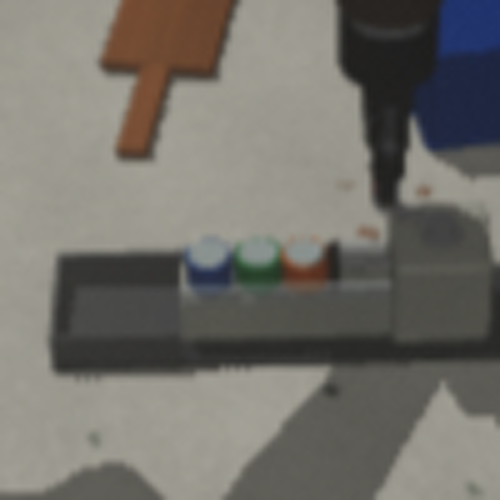

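Call:
play_rows(travel=[[-0.0067,0.008,0],[-0.0082,0.0065,0],[-0.0094,0.0046,0],[-0.0101,0.0026,0],[-0.0104,0.0004,0],[-0.0103,-0.0018,0],[-0.0097,-0.0039,0],[-0.0087,-0.0058,0],[-0.0073,-0.0075,0],[-0.0056,-0.0088,0],[-0.0036,-0.0098,0],[-0.0015,-0.0103,0]], rotation=[[0,0,0],[0,0,0],[0,0,0],[0,0,0],[0,0,0],[0,0,0],[0,0,0],[0,0,0],[0,0,0],[0,0,0],[0,0,0],[0,0,0]], grip=[0,0,0,0,0,0,0,0,0,0,0,0])

```text
clock: 8.55
position: [706.9, 53.0, 113.2]
ee_rot: [0.141, 0.99, 0.001, 0.001]
contact_force: [1.9, 2.6, 6.9]
gripper_width: 20.5
```

Call:
play_rows(travel=[[0.0007,-0.0104,0],[0.0028,-0.0101,0],[0.0049,-0.0093,0],[0.0067,-0.008,0],[0.0082,-0.0065,0],[0.0094,-0.0046,0],[0.0101,-0.0026,0],[0.0104,-0.0004,0],[0.0103,0.0018,0],[0.0097,0.0039,0],[0.0087,0.0058,0],[0.0073,0.0075,0]], rotation=[[0,0,0],[0,0,0],[0,0,0],[0,0,0],[0,0,0],[0,0,0],[0,0,0],[0,0,0],[0,0,0],[0,0,0],[0,0,0],[0,0,0]], grip=[0,0,0,0,0,0,0,0,0,0,0,0])

```text
clock: 9.55
position: [611.2, 45.3, 113.2]
ee_rot: [0.142, 0.99, -0.0, 0.001]
contact_force: [3.0, -1.7, 5.8]
gripper_width: 20.4
```

```bash
python3 -c "
from st import *
st();d=pods();cv2.imwrite('pics/p5.png',cv2.resize(d['image'][140:240,250:350],None,fx=5,fy=5,interpolation=cv2.INTER_CUBIC))"
```

```text
9.55 [611.2  45.3 113.2] Ftool [-3.4 -0.8 -5.8] 20.4 p [ 40.5 -31.4] q -37.8 r 51.3
O 20 306.4 193.7 x 0.1 y 5.4
G 8 296.2 192.1 x 41.0 y -5.0
```

View pics/p5.png

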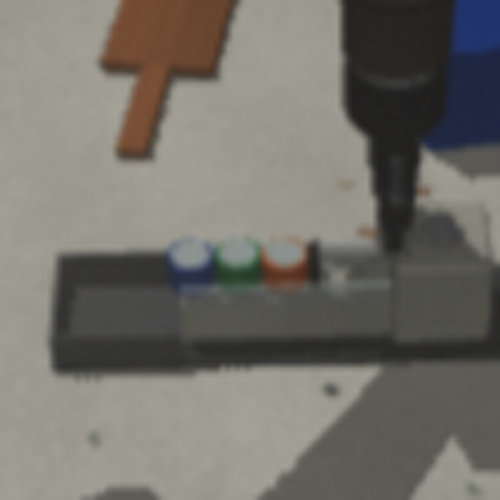

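Call:
play_rows(travel=[[0.0056,0.0088,0],[0.0036,0.0098,0],[0.0015,0.0103,0],[-0.0007,0.0104,0],[-0.0028,0.0101,0],[-0.0049,0.0093,0],[-0.0067,0.008,0],[-0.0082,0.0065,0],[-0.0094,0.0046,0],[-0.0101,0.0026,0],[-0.0104,0.0004,0],[-0.0103,-0.0018,0]], rotation=[[0,0,0],[0,0,0],[0,0,0],[0,0,0],[0,0,0],[0,0,0],[0,0,0],[0,0,0],[0,0,0],[0,0,0],[0,0,0],[0,0,0]], grip=[0,0,0,0,0,0,0,0,0,0,0,0])

```text
clock: 10.6
position: [683.1, 107.4, 113.1]
ee_rot: [0.141, 0.99, -0.0, -0.001]
contact_force: [-2.4, 2.5, 8.5]
gripper_width: 20.8
```

```bash
python3 -c "
from st import *
st();d=pods();cv2.imwrite('pics/p6.png',cv2.resize(d['image'][140:240,250:350],None,fx=5,fy=5,interpolation=cv2.INTER_CUBIC))"
```

```text
10.6 [683.1 107.4 113.1] Ftool [ 3.1  1.7 -8.5] 20.8 p [-11.1  48.3] q 103.0 r 49.6
O 20 304.4 193.7 x 8.1 y 5.2
G 7 293.4 192.3 x 52.4 y -4.3
B 2 284.5 194.0 x 88.2 y 5.0
```

View pics/p6.png

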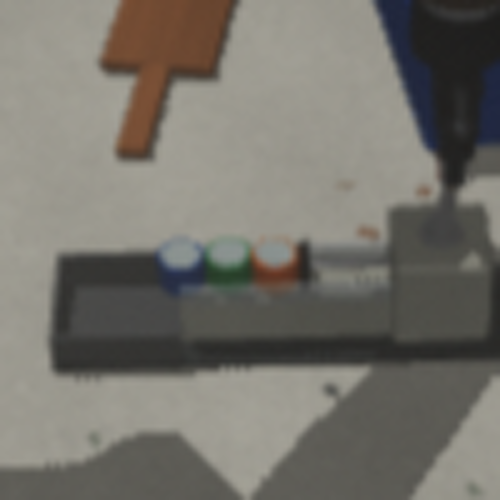

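Call:
play_rows(travel=[[-0.0097,-0.0039,0],[-0.0087,-0.0058,0],[-0.0073,-0.0075,0],[-0.0056,-0.0088,0],[-0.0036,-0.0098,0],[-0.0015,-0.0103,0],[0.0007,-0.0104,0],[0.0028,-0.0101,0],[0.0049,-0.0093,0],[0.0067,-0.008,0],[0.004,-0.0033,0],[0,0,0]], rotation=[[0,0,0],[0,0,0],[0,0,0],[0,0,0],[0,0,0],[0,0,0],[0,0,0],[0,0,0],[0,0,0],[0,0,0],[0,0,0],[0,0,0]], grip=[0,0,0,0,0,0,0,0,0,0,0,0])

```text
clock: 11.65
position: [674.9, 17.5, 113.2]
ee_rot: [0.142, 0.99, -0.0, -0.0]
contact_force: [0.1, -0.2, 7.6]
gripper_width: 20.8
```

```bash
python3 -c "
from st import *
st();d=pods();cv2.imwrite('pics/p7.png',cv2.resize(d['image'][140:240,250:350],None,fx=5,fy=5,interpolation=cv2.INTER_CUBIC))"
```

```text
11.65 [674.9  17.5 113.2] Ftool [-0.1 -0.2 -7.6] 20.8 p [-28.5 -40.2] q -125.3 r 49.3
O 17 302.3 194.0 x 16.4 y 6.8
G 8 291.6 192.6 x 59.6 y -2.5
```

View pics/p7.png

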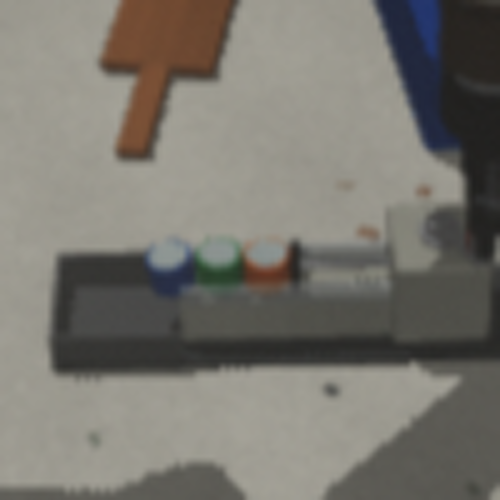

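Call:
play_rows(travel=[[0.0043,-0.003,0],[0.0094,-0.0046,0],[0.0101,-0.0025,0],[0.0104,-0.0004,0],[0.0103,0.0018,0],[0.0097,0.0039,0],[0.0045,0.0027,0],[0,0,0],[0,0,0],[0,0,0],[0,0,0]], rotation=[[0,0,0],[0,0,0],[0,0,0],[0,0,0],[0,0,0],[0,0,0],[0,0,0],[0,0,0],[0,0,0],[0,0,0],[0,0,0]], grip=[0,0,0,0,0,0,0,0,0,0,0])

```text
clock: 12.62
position: [619.0, 33.2, 113.1]
ee_rot: [0.142, 0.99, 0.0, 0.0]
contact_force: [-0.2, 1.8, 7.5]
gripper_width: 20.5
```

```bash
python3 -c "
from st import *
st();d=pods();cv2.imwrite('pics/p8.png',cv2.resize(d['image'][140:240,250:350],None,fx=5,fy=5,interpolation=cv2.INTER_CUBIC))"
```

```text
12.6167 [619.   33.2 113.1] Ftool [ 0.7  1.6 -7.5] 20.5 p [ 29.7 -40.9] q -54.0 r 50.5
O 19 301.5 194.1 x 19.5 y 7.3
G 8 291.2 192.9 x 61.1 y -1.0
B 46 280.5 198.1 x 103.2 y 28.6
```

View pics/p8.png

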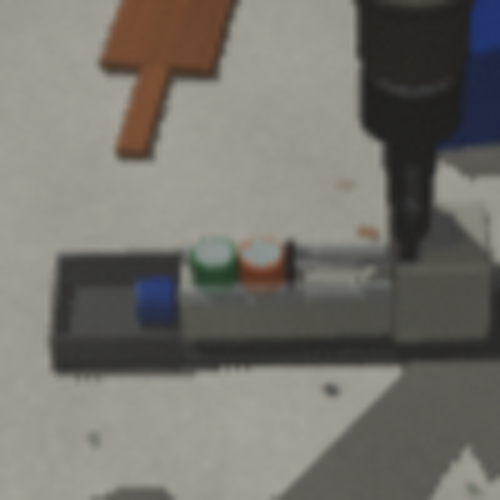

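Call:
play_rows(travel=[[0,0,0],[0,0,0],[0,0,0],[0,0,0],[0,0,0],[0,0,0],[0,0,-0.01],[0,0,-0.02],[0,0,-0.03],[0,0,-0.03],[0,0,-0.03],[0,0,-0.02]], rotation=[[0,0,0],[0,0,0],[0,0,0],[0,0,0],[0,0,0],[0,0,0],[0,0,0],[0,0,0],[0,0,0],[0,0,0],[0,0,0],[0,0,0]], grip=[0.3,0.4,0.6,0.8,1,1,1,1,1,1,1,1])

```text
clock: 13.67
position: [620.2, 31.9, 256.9]
ee_rot: [0.142, 0.99, 0.001, 0.003]
contact_force: [1.2, 0.4, -0.1]
gripper_width: 85.5
```

Call:
play_rows(travel=[[0,0,-0.01],[0,0,0],[0,0,0],[0,0,0],[0,0,0],[0,0,0],[0,0,0],[0,0,0]], rotation=[[0,0,0],[0,0,0],[0,0,0],[0,0,0],[0,0,0],[0,0,0],[0,0,0],[0,0,0]], grip=[1,1,1,1,1,1,1,1])

```text
clock: 14.33
position: [619.1, 32.0, 261.6]
ee_rot: [0.142, 0.99, -0.0, -0.001]
contact_force: [-0.0, -0.5, -0.6]
gripper_width: 85.0
```

Run:
```python
from st import *
st();d=pods();t=shot("top")
cv2.imwrite('pics/p9.png',np.hstack([cv2.resize(i,(400,500),interpolation=cv2.INTER_CUBIC) for i in(d['image'][140:240,260:340],t['image'][145:260,240:332])]))
for n,e in(("side",d),("top",t)):
    D=e["depth"];K=e["camera_matrix"];im=e["image"].astype(int)
    m=(im[...,0]-im[...,2]>30); r=np.zeros(m.shape,bool)
    if n=="side": r[190:215,265:300]=1
    else: r[195:250,255:300]=1
    v,u=np.nonzero(m&r&(D>0)); z=D[v,u]
    P=(np.c_[(u-K[0][2])*z/K[0][0],(v-K[1][2])*z/K[1][1],z]-e["t"])@np.array(e["R"])
    f=np.c_[(P[:,:2]-A)@np.array([[-.96,-.28],[.28,-.96]])-[125,0],P[:,2]]
    print(n,len(u),np.percentile(f,[5,50,95],axis=0).round(1).tolist())
```

```text
14.3333 [619.1  32.  261.6] Ftool [-0.1 -0.4  0.6] 85.0 p [ 29.1 -42. ] q -55.3 r 51.1
O 18 301.6 194.1 x 19.2 y 7.0
G 6 290.3 192.7 x 64.8 y -2.3
B 45 280.4 198.1 x 103.5 y 28.9
side 54 [[91.2, -3.9, 31.5], [103.5, 12.2, 41.7], [119.3, 21.6, 48.9]]
top 46 [[90.1, -3.4, 27.9], [100.0, 9.3, 41.8], [114.7, 16.8, 47.6]]
```

View pics/p9.png

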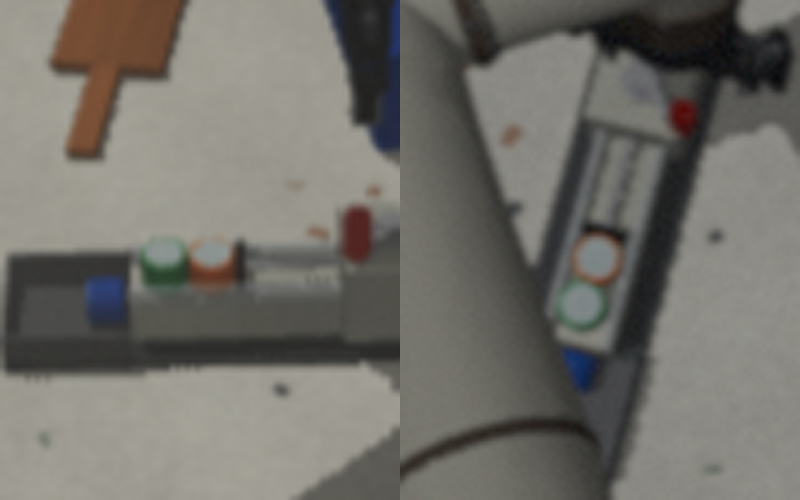

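```bash
python3 -c "
from st import *
st();workorder.job_done()"
```

```text
14.4333 [619.2  32.  262. ] Ftool [ 0.6 -0.4  0. ] 85.6 p [ 29. -42.] q -55.3 r 51.0
the job is handed in; nothing more can be done
```

I gripped the red crank grip and wound it about 2.9 turns clockwise, at no more than 0.4 turn/s, until the blue pod dropped into the catch tray. Then I opened the gripper, lifted about 150 mm clear, and handed the job in at 14.4 s.

**Tray:** the last pictures show the blue pod lying on its side. It is about 103 mm along the feeder, with its highest measured points about 48 mm above the table. That fits a lying pod, which should reach about 44 mm, within the depth noise.

**Channel:** green and orange stand upright. Green is roughly 60–65 mm along the feeder, short of the 85 mm end.

**Robot:** the gripper is open, and the contact force is within sensor noise.

**Weaker checks:** the blue pod tipped later than I expected, at about 2.7–2.9 turns against an estimated 2.5. My colour-based pod positions from the side camera are good only to several millimetres. I did not measure the bystanders again; the arm's path never went near them at low height.

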